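Put the blender's battery pack on the charging stand

TASK

The cordless blender's battery pack is empty. Press down the spring catch in front of it on the blender base so that the pack pops loose, slide the pack out of the rail, and slide it, same end first, up the leaning rail of the charging stand until it is fully home and the stand's catch has snapped up behind it. Do not ram the pack against the stand, leave the pepper mill, mug and ramekin alone, and let go at the end.

Things in the scene. Friction and masses are not known exactly. Their poses are not given: they have to be found in the camera images.
- pack_center (a point): Centre of the battery pack, a grey block on a slick black foot, 110 x 52 x 52 mm (x, y, z), 0.22 to 0.4 kg; 26 mm above its underside. x = slide-in direction, z up. From below: foot plate 6 mm thick, 50 mm wide (leading 12 mm: 40 mm wide); neck 34 mm wide up to 22 mm; plain body 52 mm wide from 22 to 52 mm, gripped across its y sides. Starts latched in the blender base.
- blender: Blender base, fixed: white round motor body 112 mm across, 127 mm high, its axis 117 mm along +x, with a level rail in front. Origin on the worktop below the seat; x = level slide-in direction, roughly away from the robot. Once the catch is fully pressed, a spring plunger in the rail's end pushes the pack 12 mm out, the catch no longer holds it, and the pack may sit pitched by up to 4 degrees.
- blender_seat (a point): On the rail floor, 50 mm above the worktop, below the latched pack's centre (within 2 mm). Rail in this frame: floor x -56 to 58 mm, 74 mm wide; walls 54 mm apart with lips 40 mm apart above the pack's foot (9.5 to 15 mm up, ends turned up to 17.5) from x -2 to 58; walls without lips, flared to 85 mm over all, from x -22 to 0. Drawn back 60 mm or more, the pack lifts out upwards.
- blender_catch_pad (a point): Pressing point on the blender's catch: a black tongue 34 mm wide that sticks out of the rail's open end, 55 to 105 mm in front of the seat, 1 mm below the rail floor, nothing beneath. This point is 92 mm in front of the seat. At its inner end (57 to 64 mm) a nose, 7 mm proud of the floor and ramped on the outside, holds the pack's outer end.
- blender_catch (a joint): Downward travel of the blender's catch, m: 0 = up (holding), 0.009 = hard stop. Spring: 1.5 N at first, 3.5 N at the stop, plus about 2 N of rubbing on the pack's end. It frees the pack at about 0.007; press to the stop (a push of 10 to 15 N is plenty). Springs up again when let go.
- charger: Charging stand, fixed: white foot 150 x 104 mm and post carrying a rail exactly like the blender's (same floor, walls, lips, flares, catch and plunger), leaned so that it rises 30 degrees towards +x, open at its low end. Origin on the worktop below the seat; x roughly away from the robot, level.
- charger_seat (a point): On the leaned rail floor, 108 mm above the worktop. x = slide-in direction, rising 30 degrees; z = normal of the floor. A latched pack's centre is here at x -2 mm, y 0 (+-2), z 26 to 27 mm, axes along these (while sliding in: z 26 to 29). The catch snaps once the pack has come past x -2 mm; the hard stop is at x +3 mm. An unlatched pack is pushed 12 mm out again and may slide off.
- charger_catch_pad (a point): Pressing point on the stand's catch, a tongue like the blender's, 92 mm in front of (below) the seat along the rail. A pack lowered onto the rail's lower part (centre at x -60 mm, between the flares) or slid in over the ramp pushes the catch down itself. Sliding takes a few N, the last 12 mm, against the plunger, 6 to 20 N; pressing into the floor makes it stick.
- charger_catch (a joint): Travel of the stand's catch into the floor, m: 0 = up, 0.009 = hard stop; about 0.007 while a pack lies over its nose, back near 0 when it has snapped behind the pack.
- ramekin: Bystander: white ramekin, 66 mm across, 34 mm high; origin at the underside.
- pepper_mill: Bystander: turned wooden pepper mill, 58 mm across, 145 mm high; origin at the underside.
- mug: Bystander: white mug, 92 x 127 mm with handle, 95 mm high; origin at the underside.
- pack_front (a point): Middle of the pack's leading end face (the end that goes in first, with the 40 mm wide foot tip), 55 mm along x from pack_center.

How it is judged:
By the outcome, as a careful person would: the job done as asked, in the order asked, and still so for the second after the job is handed in, with the robot touching nothing.
It also fails if it takes over 54 s, if anything falls off the work surface, if the arm or the gripper's body presses on something with over 40 N, if the wrist force passes 120 N, or if a joint passes its speed limit or range.

ROBOT

A 6-joint arm with a two-finger parallel gripper is mounted at the origin on a cart in front of the work surface, level with it; the furniture and walls round the work are solid. World frame = base frame: x ahead of the robot, y to its left, z up, the work surface at z = 0. Lengths are in m, angles in rad, forces in N, time in s.
With the tool pointing down it reaches from about 0.35 to 0.8 m from the base axis. Payload 7.3 kg.
Tool frame: the origin (TCP) lies between the finger pads; the fingertips stand 25 mm ahead of it and the grasp point (between the pads) lies 6 mm ahead of it (r.tip_extent is the distance from the TCP to the fingertips, in m); z points along the fingers, y is the line along which they close (so a half turn about z gives the same grasp; the last joint's range is limited). The gripper opens to 85 mm and grips with 20 to 120 N. Pads are 22 mm wide; open, the fingers measure 114 mm over their backs; the gripper's body (76 mm by 85 mm) begins 54 mm behind the grasp point. The pads swing forward as they close: fully open they stand 13 mm farther back than shut.
Start: joints at [1.192, 0.342, 1.524, -0, 1.275, -0.146], TCP at [0.121, 0.511, 0.256] pointing down, gripper open.
Joint ranges: [-2.53, 2.53], [-0.77, 2.02], [0.04, 2.7], [-1, 4.14], [0.28, 2.66], [-3.11, 3.11]. Speed limits (rad/s): [2.57, 2.57, 3.14, 3.14, 3.14, 3.14].

INTERFACE

Orientations are given as a unit quaternion [x, y, z, w].
In Python, from workcell import r, command_gripper, optics gives the robot as it stands. The module is installed in compiled form; this text tells all that it offers. Calls block until the motion is done:
- r.reach(position, orientation): joint-space move of the TCP to a pose.
- r.move_straight(position, orientation=None, speed=0.15, max_force=None): straight line of the TCP; orientation=None keeps the orientation; speed is the mean speed in m/s. With max_force (N) it stops when the force on the tool has changed by that much, and returns True; else False.
- r.movej(angles): joint-space move.
- command_gripper(opening, force=None): finger opening in m; force is the grip in N (None keeps the last); returns when the fingers have stopped.
- r.hold(seconds).
- r.solve_ik(position, orientation): joint angles nearest the present ones, or None.
- r.read_state(): the state.
- optics.get_image(name): name is "side" or "top" or "wrist"; returns (picture, depth): 400x640x3 uint8, red, green, blue; 400x640 float32, m along the optical axis (not along the pixel's ray), 0 where there is no reading.
- optics.camera_model(name): a dict with "K" (3x3 intrinsics, pixels), "R" (3x3) and "t" (3): a world point X has camera coordinates R X + t; the wrist camera has in their place "tool_from_camera" (4x4, takes a point from camera to tool coordinates, whose origin is the TCP and whose axes are the flange's). Camera axes: x right, y down, z forward; pixel columns grow to the right and rows downward; lengths in m; the calibration is good to about 2 mm. The wrist camera is an equidistant fisheye: a pixel r from the principal point sees the ray r / f radians off the axis. A picture is of the moment at which its call begins: read the wrist's pose just before it. camera_model takes no time and is no camera call.
A pose or a line that the arm cannot do raises r.PlanningError and nothing moves.
- r.finish_job(): hands the job in; it is judged then, once.
The state is a dict: "time_s": time; "joint_positions": joint angles; "dq": joint speeds; "tau": joint torques, N m; "eef_pos": TCP position; "eef_rot": TCP orientation; "contact_force": force on the tool from outside, world axes, zero at the start; "torque": the same for the moment, N m; "grip_width": finger opening in m; "grip_force": force on a finger pad.
Only numpy, scipy, OpenCV 4.12 (cv2) and the standard library are available. Lean on these libraries where they do the work, as an engineer would, in place of code of your own. Each camera call takes 0.05 s, during which the arm holds its last target. There are 200 camera calls.

## Working session

There is one attempt and no reset: what is moved stays moved. The work goes in short steps, each a Python script; the robot and the scene stay as the last script left them, time stands still between calls to the robot, and variables do not carry over. Pictures are saved under pics/ and viewed, at most 10 in all, crops included, and the job is handed in when it is done.

```bash
mkdir -p pics; python3 - <<'E'
from workcell import r, command_gripper, optics
import cv2,numpy as np
for n in ("side","top"):
    im,d=optics.get_image(n); cv2.imwrite(f"pics/{n}0.png",im[:,:,::-1]); np.savez(f"pics/{n}0.npz",im=im,d=d)
    c=optics.camera_model(n); print(n,c["K"].round(1).tolist(),(-c["R"].T@c["t"]).round(3),c["R"].round(3).tolist(),(d>0).mean())
c=optics.camera_model("wrist");print(c)
s=r.read_state();print(s["time_s"],s["eef_pos"],s["eef_rot"],s["contact_force"],r.tip_extent)
E
```

```text
side [[387.5, 0.0, 316.0], [0.0, 387.5, 199.1], [0.0, 0.0, 1.0]] [ 0.112 -0.601  0.491] [[0.859, -0.512, -0.007], [-0.218, -0.353, -0.91], [0.463, 0.783, -0.414]] 0.99585546875
top [[467.0, 0.0, 316.7], [0.0, 467.0, 195.9], [0.0, 0.0, 1.0]] [0.335 0.156 1.343] [[-0.027, -1.0, -0.006], [-0.982, 0.028, -0.184], [0.184, 0.001, -0.983]] 0.9959140625
{'K': array([[309.70691629,   0.        , 320.59517387],
       [  0.        , 309.70691629, 199.57889911],
       [  0.        ,   0.        ,   1.        ]]), 'tool_from_camera': array([[ 7.13263055e-04, -9.46044266e-01, -3.24036631e-01,
         8.33994173e-02],
       [ 9.99999575e-01,  8.63836278e-04, -3.20842138e-04,
         1.24648129e-03],
       [ 5.83445462e-04, -3.24036265e-01,  9.46044480e-01,
        -1.17318461e-01],
       [ 0.00000000e+00,  0.00000000e+00,  0.00000000e+00,
         1.00000000e+00]])}
0.1 [0.12096696 0.51054053 0.25569506] [ 1.16161547e-01  9.93230075e-01 -6.84135515e-04 -2.11886076e-04] [ 0.66966848 -0.57212471  0.3129203 ] 0.025
```

View pics/side0.png

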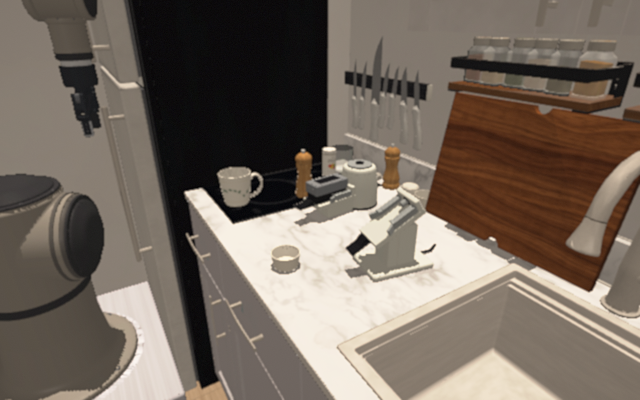

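View pics/top0.png

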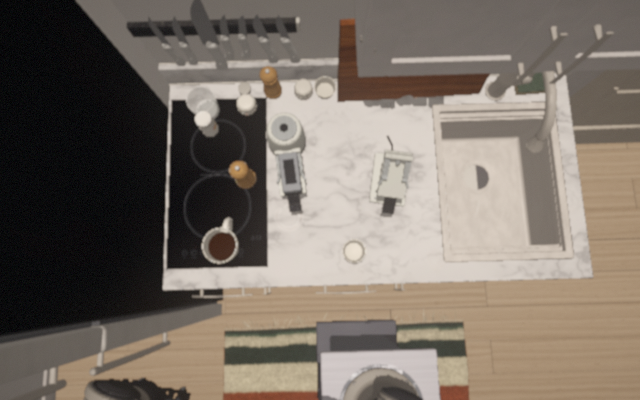

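The side view shows the blender (358,185) with the pack (327,185), and the charger stand (395,240) with its tongue at (357,243). In the top view the pack is at (291,172), the blender tongue at (295,203), the charger rail at (393,178), the charger tongue at (389,206) and the pepper mill at (240,175), left of the pack.

```bash
cat > h.py <<'E'
from workcell import r, command_gripper, optics
import cv2,numpy as np
from scipy.spatial.transform import Rotation as Ro
def ray(n,uv,pose=None):
    """world origin, unit-depth ray directions (z_cam=1 for pinhole; unit for wrist)"""
    c=optics.camera_model(n);K=c["K"];uv=np.atleast_2d(uv).astype(float)
    p=(uv-K[:2,2])/K[0,0]
    if n!="wrist":
        return -c["R"].T@c["t"], np.c_[p,np.ones(len(p))]@c["R"]
    th=np.linalg.norm(p,axis=1);s=np.where(th>1e-9,np.sin(th)/np.maximum(th,1e-9),1)
    d=np.c_[p*s[:,None],np.cos(th)]; T=c["tool_from_camera"]
    P,q=pose; R=Ro.from_quat(q).as_matrix()
    return R@T[:3,3]+P, d@T[:3,:3].T@R.T
def pts(n,uv,d,pose=None):
    o,v=ray(n,uv,pose)
    z=d[np.asarray(uv)[:,1],np.asarray(uv)[:,0]]
    if n=="wrist":
        K=optics.camera_model(n)["K"];th=np.linalg.norm((np.asarray(uv)-K[:2,2])/K[0,0],axis=1); z=z/np.cos(th)
    return o+v*z[:,None]
def onplane(n,uv,z,pose=None):
    o,v=ray(n,uv,pose); return o+v*((z-o[2])/v[:,2])[:,None]
def tri(obs):
    """obs: list of (o,v): least squares ray intersection; returns point, miss"""
    A=0;b=0;M=[]
    for o,v in obs:
        v=v/np.linalg.norm(v);P=np.eye(3)-np.outer(v,v);A=A+P;b=b+P@o;M.append((P,o))
    X=np.linalg.solve(A,b);return X,[np.linalg.norm(P@(X-o)) for P,o in M]
def quat(z,y):
    z=np.array(z,float)/np.linalg.norm(z);y=np.array(y,float);y-=z*(y@z);y/=np.linalg.norm(y)
    return Ro.from_matrix(np.c_[np.cross(y,z),y,z]).as_quat()
def snap(name):
    s=r.read_state();pose=(np.array(s["eef_pos"]),np.array(s["eef_rot"]))
    im,d=optics.get_image("wrist");cv2.imwrite(f"pics/{name}.png",im[:,:,::-1]);np.savez(f"pics/{name}.npz",im=im,d=d,P=pose[0],q=pose[1]);return im,d,pose
E
python3 - <<'E'
from h import *
D=np.load("pics/top0.npz");d=D["d"];im=D["im"]
uv=dict(pack=(291,172),btongue=(295,203),body=(285,127),ctongue=(389,206),crail_lo=(391,190),crail_hi=(394,165),mill=(239,168),mug=(220,243),ram=(354,251),packfar=(289,155),packnear=(293,190),counter=(340,200))
for k,u in uv.items(): print(k,pts("top",[u],d)[0].round(3),im[u[1],u[0]])
E
```

```text
pack [0.636 0.226 0.102] [76 70 70]
btongue [0.559 0.219 0.05 ] [76 71 69]
body [0.756 0.239 0.127] [68 64 62]
ctongue [ 0.54  -0.041  0.069] [74 69 65]
crail_lo [ 0.581 -0.046  0.091] [204 197 185]
crail_hi [ 0.642 -0.052  0.127] [198 192 178]
mill [0.641 0.361 0.144] [161 137 115]
mug [0.451 0.425 0.065] [65 40 28]
ram [0.423 0.056 0.007] [236 225 210]
packfar [0.683 0.23  0.106] [159 157 154]
packnear [0.586 0.221 0.102] [138 134 131]
counter [ 0.573  0.09  -0.001] [221 213 205]
```

```bash
python3 - <<'E'
from h import *
fb=[np.cos(.095),np.sin(.095),0]; q=quat([0,0,-1],[-fb[1],fb[0],0])
r.reach([0.55,0.20,0.32],q); snap("b1")
r.move_straight([0.60,0.27,0.32],q,speed=.2); snap("b2")
q2=quat([0,0,-1],[0.1,1,0])
r.reach([0.53,-0.01,0.32],q2); snap("c1")
r.move_straight([0.56,-0.09,0.32],q2,speed=.2); snap("c2")
print(r.read_state()["time_s"])
ims=[cv2.imread(f"pics/{n}.png") for n in("b1","c1")]
cv2.imwrite("pics/bc.png",np.vstack([i[0:300,:] for i in ims]))
E
```

```text
4.4917
```

View pics/bc.png

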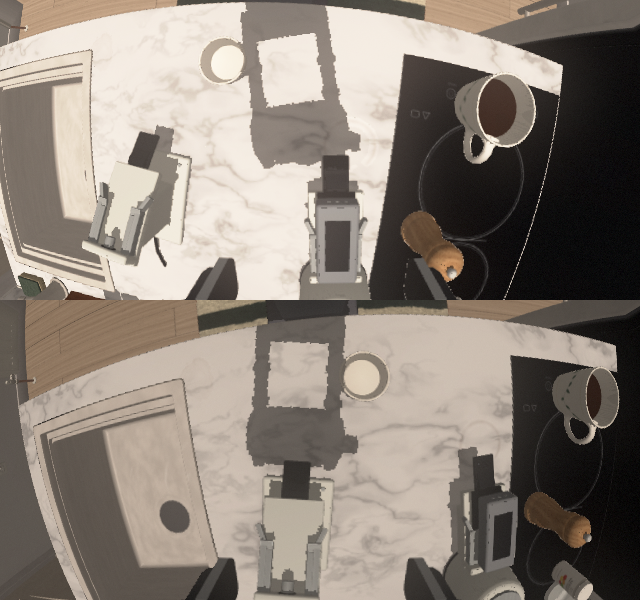

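Upper half (b1): the blender tongue is at (335,172) and the pack with its dark window at (337,240). Lower half (c1): the charger tongue is at (296,478), the floor at (295,530) and the grey lips at (265/320,560). Next I measure these with depth clouds from both views and cross-check by triangulation.

```bash
python3 - <<'E'
from h import *
vv,uu=np.mgrid[0:400,0:640];UV=np.c_[uu.ravel(),vv.ravel()]
def rect(X):
    (c,(w,h),a)=cv2.minAreaRect((X[:,:2]*1000).astype(np.float32)); return np.round(c,1),round(w,1),round(h,1),round(a,2)
for n in("b1","b2"):
    D=np.load(f"pics/{n}.npz");pose=(D["P"],D["q"]);X=pts("wrist",UV,D["d"],pose);I=D["im"].reshape(-1,3).astype(int).max(1);ok=D["d"].ravel()>0
    near=ok&(abs(X[:,1]-.225)<.07)
    top=near&(X[:,2]>.094)&(X[:,2]<.112)&(X[:,0]>.55)&(X[:,0]<.70)&(abs(X[:,1]-.225)<.04)
    m=cv2.morphologyEx(top.reshape(400,640).astype(np.uint8),cv2.MORPH_OPEN,np.ones((3,3)));top=m.ravel()>0
    print(n,"pack",top.sum(),"z",np.median(X[top,2]).round(4),rect(X[top]))
    t=near&(I<100)&(abs(X[:,2]-.05)<.02)&(X[:,0]<.60)&(X[:,0]>.50)
    m=cv2.morphologyEx(t.reshape(400,640).astype(np.uint8),cv2.MORPH_OPEN,np.ones((3,3)));t=m.ravel()>0
    print("  tongue",t.sum(),"z",np.percentile(X[t,2],[5,50,95]).round(4),rect(X[t]),"tri px centroid",UV[t].mean(0).round(1))
    # highest corner pixels of tongue end: near edge midpoint
    e=UV[t];e=e[e[:,1]<=e[:,1].min()+1].mean(0);print("  end px",e, onplane("wrist",[e],np.median(X[t,2]),pose)[0].round(4))
    ml=ok&(abs(X[:,0]-.64)<.06)&(abs(X[:,1]-.36)<.06)&(X[:,2]>.03);print("  mill",ml.sum(),X[ml].min(0).round(3),X[ml].max(0).round(3))
for n in("c1","c2"):
    D=np.load(f"pics/{n}.npz");pose=(D["P"],D["q"]);X=pts("wrist",UV,D["d"],pose);I=D["im"].reshape(-1,3).astype(int).max(1);ok=D["d"].ravel()>0
    near=ok&(abs(X[:,1]+.047)<.07)&(X[:,2]>.04)&(X[:,2]<.2)
    t=near&(I<100)&(X[:,0]<.57)&(X[:,0]>.49)&(X[:,2]<.1)
    m=cv2.morphologyEx(t.reshape(400,640).astype(np.uint8),cv2.MORPH_OPEN,np.ones((3,3)));t=m.ravel()>0
    print(n,"tongue",t.sum(),X[t].min(0).round(4),X[t].max(0).round(4),X[t].mean(0).round(4),UV[t].mean(0).round(1))
    for name,sel in (("floor",near&(I>150)&(abs(X[:,1]+.047)<.014)&(X[:,0]>.57)&(X[:,0]<.64)),("tongue",t)):
        P=X[sel];
        for _ in range(3):
            c=P.mean(0);w,V=np.linalg.eigh(np.cov((P-c).T));nn=V[:,0]*np.sign(V[2,0]);P=P[abs((P-c)@nn)<.003]
        print("  ",name,len(P),c.round(4),"normal",nn.round(4),"tilt",np.degrees(np.arccos(nn[2])).round(2),"az",np.degrees(np.arctan2(-nn[1],-nn[0])).round(2))
        if name=="floor":
            f=np.array([-nn[0],-nn[1],0]);f/=np.linalg.norm(f);fc,fn=c,nn
    np.savez(f"pics/{n}_f.npz",X=X,I=I,near=near,fc=fc,fn=fn)
E
```

```text
b1 pack 3363 z 0.1019 (array([638.8, 231.1]), 108.4, 52.2, 5.32)
  tongue 1088 z [0.0477 0.0502 0.0582] (array([564.3, 222.9]), 54.2, 48.2, 5.68) tri px centroid [335.4 176.5]
  end px [334.53333333 155.55555556] [0.538  0.2186 0.0502]
  mill 2041 [0.617 0.337 0.03 ] [0.666 0.39  0.151]
b2 pack 3910 z 0.1019 (array([639.4, 230.5]), 110.1, 53.0, 6.41)
  tongue 1083 z [0.0476 0.0498 0.0577] (array([563.3, 222.8]), 50.6, 50.9, 4.04) tri px centroid [285.5 132.4]
  end px [285.25490196 112.50980392] [0.5388 0.2211 0.0498]
  mill 12564 [0.58 0.3  0.03] [0.666 0.39  0.402]
c1 tongue 1017 [ 0.5214 -0.0603  0.0523] [ 0.5679 -0.0225  0.0865] [ 0.5441 -0.0407  0.0693] [295.5 179.6]
   floor 1487 [ 0.6042 -0.0473  0.1028] normal [-0.4939  0.0857  0.8653] tilt 30.09 az -9.84
   tongue 766 [ 0.5405 -0.0402  0.0667] normal [-0.6256  0.1128  0.7719] tilt 39.47 az -10.22
c2 tongue 1028 [ 0.5224 -0.0803  0.0523] [ 0.5678 -0.0229  0.0865] [ 0.5451 -0.0424  0.0699] [356.9 151.4]
   floor 1539 [ 0.6049 -0.0472  0.1031] normal [-0.4957  0.0804  0.8648] tilt 30.15 az -9.21
   tongue 735 [ 0.5404 -0.0417  0.0664] normal [-0.609   0.049   0.7917] tilt 37.66 az -4.6
```

```bash
python3 - <<'E'
from h import *
for n in("c1","c2"):
    D=np.load(f"pics/{n}_f.npz");X,I,near=D["X"],D["I"],D["near"];fc=D["fc"]
    az=np.radians(-9.5);e=np.array([np.cos(az),np.sin(az),0]);zx=np.cos(np.pi/6)*e+[0,0,.5];zn=np.cross(zx,[-e[1],e[0],0]);zy=np.array([-e[1],e[0],0])
    # seat guess: floor plane at z=.108 under lateral of fc
    seat=fc+zx*((.108-fc[2])/.5)
    L=(X-seat)@np.c_[zx,zy,zn]
    print(n,"seat",seat.round(4))
    for lo,hi,a,b in((-.2,-.062,-.004,.004),(-.02,-.004,.004,.02),(0,.02,.008,.02),(.02,.04,.008,.02),(.04,.056,.008,.02)):
        s=near&(L[:,0]>lo)&(L[:,0]<hi)&(L[:,2]>a)&(L[:,2]<b)&(abs(L[:,1])<.055)
        if lo<-.1: s&=(I<100)&(abs(L[:,1])<.03)
        y=L[s,1];p=y[y>0];m=y[y<0]
        if len(p)>5 and len(m)>5: print("  x",lo,hi,"n",len(p),len(m),"outer mid",((np.percentile(p,97)+np.percentile(m,3))/2*1e3).round(1),"inner mid",((np.percentile(p,4)+np.percentile(m,96))/2*1e3).round(1),"inner",(np.percentile(p,4)*1e3).round(1),(np.percentile(m,96)*1e3).round(1), "outer",(np.percentile(p,97)*1e3).round(1),(np.percentile(m,3)*1e3).round(1))
    s=near&(I<100)&(abs(L[:,1])<.03)&(L[:,2]<.004)&(L[:,0]<-.05); print("  tongue x min/max",np.percentile(L[s,0],[1,99]).round(4))
    s=near&(abs(L[:,1])<.015)&(abs(L[:,2])<.004); print("  floor height",np.median(L[s,2]).round(4),"xmax",L[s,0].max().round(4))
    s=near&(abs(L[:,2]-.012)<.008)&(abs(L[:,1])<.05); print("  wall x range",np.percentile(L[s,0],[1,99]).round(4))
    # triangulate: tongue tip mid pixel from both views later
t=[]
vv,uu=np.mgrid[0:400,0:640];UV=np.c_[uu.ravel(),vv.ravel()]
for names,box in ((("c1","c2"),(.515,.570,-.075,-.01)),(("b1","b2"),(.53,.60,.19,.25))):
    ob=[]
    for n in names:
        D=np.load(f"pics/{n}.npz");pose=(D["P"],D["q"]);X=pts("wrist",UV,D["d"],pose);I=D["im"].reshape(-1,3).max(1)
        m=((I<100)&(X[:,0]>box[0])&(X[:,0]<box[1])&(X[:,1]>box[2])&(X[:,1]<box[3])&(X[:,2]>.035)&(X[:,2]<.1)).reshape(400,640).astype(np.uint8)
        m=cv2.morphologyEx(m,cv2.MORPH_OPEN,np.ones((3,3)))
        c=max(cv2.findContours(m,cv2.RETR_EXTERNAL,cv2.CHAIN_APPROX_NONE)[0],key=cv2.contourArea)[:,0]
        # outer end corners: extreme of (u+v) and (v-u)
        k=np.array([c[np.argmin(c.sum(1))],c[np.argmin(c[:,1]-c[:,0])]]);ob.append([ray("wrist",[p],pose) for p in k]);print(names,n,k.tolist())
    for i in range(2):
        Xp,ms=tri([(o[i][0],o[i][1][0]) for o in ob]);print("  corner",Xp.round(4),np.round(ms,4))
E
```

```text
c1 seat [ 0.6131 -0.0488  0.108 ]
  x -0.2 -0.062 n 295 418 outer mid -3.4 inner mid -0.2 inner 0.5 -0.9 outer 12.9 -19.7
  x -0.02 -0.004 n 81 87 outer mid -3.8 inner mid -3.1 inner 27.3 -33.6 outer 37.1 -44.7
  x 0 0.02 n 222 231 outer mid -3.6 inner mid -3.3 inner 17.4 -23.9 outer 30.9 -38.2
  x 0.02 0.04 n 221 226 outer mid -3.6 inner mid -3.2 inner 17.5 -24.0 outer 31.2 -38.4
  x 0.04 0.056 n 225 261 outer mid -3.1 inner mid -0.0 inner 1.0 -1.0 outer 31.4 -37.5
  tongue x min/max [-0.105  -0.0564]
  floor height -0.0001 xmax 0.0574
  wall x range [-0.0708  0.0581]
c2 seat [ 0.6132 -0.0486  0.108 ]
  x -0.2 -0.062 n 244 439 outer mid -3.8 inner mid -0.1 inner 0.9 -1.1 outer 12.8 -20.4
  x -0.02 -0.004 n 96 99 outer mid -4.4 inner mid -4.3 inner 26.2 -34.9 outer 36.5 -45.3
  x 0 0.02 n 240 250 outer mid -4.3 inner mid -4.4 inner 16.0 -24.8 outer 29.8 -38.4
  x 0.02 0.04 n 253 251 outer mid -4.0 inner mid -4.1 inner 16.4 -24.6 outer 30.4 -38.4
  x 0.04 0.056 n 222 295 outer mid -3.8 inner mid -0.6 inner 0.4 -1.7 outer 30.5 -38.1
  tongue x min/max [-0.104 -0.055]
  floor height -0.0001 xmax 0.0722
  wall x range [-0.0703  0.0574]
('c1', 'c2') c1 [[285, 160], [309, 162]]
('c1', 'c2') c2 [[345, 132], [370, 134]]
  corner [ 0.5229 -0.0534  0.0474] [0.0003 0.0003]
  corner [ 0.5275 -0.0226  0.0529] [0.0002 0.0002]
('b1', 'b2') b1 [[324, 155], [347, 156]]
('b1', 'b2') b2 [[273, 112], [298, 113]]
  corner [0.5393 0.2053 0.0466] [0.0001 0.0001]
  corner [0.539  0.236  0.0372] [0.0003 0.0003]
```

The measurements agree between views. The charger seat is about (0.6125,-0.0524,0.108), azimuth -9.5°, tilt 30.1°. The pack is at (0.639,0.231), top at 0.102, heading about 5.9°. Next I press the catch.

```bash
cat >> h.py <<'E'
AB=np.radians(5.9);XB=np.array([np.cos(AB),np.sin(AB),0]);YB=np.array([-XB[1],XB[0],0]);SB=np.array([.639,.2308,.05]);QB=quat([0,0,-1],YB)
AC=np.radians(-9.5);EC=np.array([np.cos(AC),np.sin(AC),0]);YC=np.array([-EC[1],EC[0],0]);XC=np.cos(np.pi/6)*EC+[0,0,.5];NC=np.cross(XC,YC);SC=np.array([.6125,-.0524,.108]);QC=quat(-NC,YC)
def packtop(name,x0=-.075,x1=.06):
    vv,uu=np.mgrid[0:400,0:640];UV=np.c_[uu.ravel(),vv.ravel()]
    im,d,pose=snap(name);X=pts("wrist",UV,d,pose);return im,d,pose,X
E
python3 - <<'E'
from h import *
print("ik lean",r.solve_ik(SC-.06*XC+.05*NC,QC), r.solve_ik(SC+.05*NC,QC))
command_gripper(0.0,30)
pad=SB-.092*XB
up=pad.copy();up[2]=.2;r.reach(up,QB)
up[2]=.049+.025+.012;r.move_straight(up,speed=.15)
f0=np.array(r.read_state()["contact_force"])
lo=pad.copy();lo[2]=.025+.034
hit=r.move_straight(lo,speed=.025,max_force=13)
s=r.read_state();print(hit,s["eef_pos"],"tip z",s["eef_pos"][2]-.025,(np.array(s["contact_force"])-f0).round(1))
r.hold(.3);s=r.read_state();print("tip z",s["eef_pos"][2]-.025,(np.array(s["contact_force"])-f0).round(1))
up[2]=.2;r.move_straight(up,speed=.15)
v=SB-.05*XB;v[2]=.22;r.move_straight(v,speed=.2)
command_gripper(.085)
im,d,pose,X=packtop("b3")
k=(X[:,2]>.09)&(X[:,2]<.115)&(abs((X-SB)@YB)<.035)&(abs((X-SB)@XB)<.085)
L=(X[k]-SB)@np.c_[XB,YB,[0,0,1]]
m=abs(L[:,1])<.02
p=np.polyfit(L[m,0],L[m,2],1);print("n",k.sum(),"pitch deg",np.degrees(p[0]),"z at 0",p[1],"x range",np.percentile(L[m,0],[.5,99.5]),"y",np.percentile(L[:,1],[1,99]))
print(r.read_state()["time_s"])
E
```

```text
ik lean None [-0.22690858  0.38684332  1.92494189  0.10073238  0.30848423 -1.71973611]
True [0.54759862 0.22144499 0.06472991] tip z 0.03972991482726763 [-2.2  0.1  9.4]
tip z 0.03968785546802466 [-3.1 -0.5  9.5]
n 8286 pitch deg -1.568374174199633 z at 0 0.05523594170112156 x range [-0.06305391  0.07693111] y [-0.02870446  0.02913974]
10.85
```

View pics/b3.png

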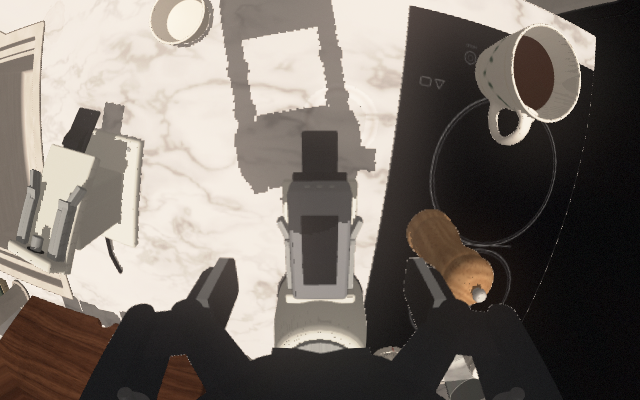

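The picture shows the pack has popped: its outer end is at (321,178) with a dark foot edge, the catch tongue at (320,150), and the outer end is slightly raised. The lean pose is near the arm's limits, so I'll check which grasp tilts are reachable.

```bash
python3 - <<'E'
from h import *
# deg = tilt of the tool relative to pack normal, about y (positive: tool top leans towards pack +x)
def tool(Xa,Ya,Na,g,flip):
    g=np.radians(g);z=-(np.cos(g)*Na+np.sin(g)*Xa);return quat(z,-Ya if flip else Ya),z
Z=np.array([0,0,1.])
for flip in(0,1):
  for g in(0,5,10,15,20,25,30):
    q,z=tool(XC,YC,NC,g,flip);out=[]
    for gx in(-.02,.0,.02):
        for x,h in((-.075,.08),(-.062,.0),(0,0)):
            P=SC+(x+gx)*XC+(.039+h)*NC-.006*z
            s=r.solve_ik(P,q);out.append("--" if s is None else f"{s[4]:.2f}/{s[5]:.1f}")
    qb,zb=tool(XB,YB,Z,g,flip);s=r.solve_ik(SB-.03*XB+.039*Z-.006*zb,qb)
    print(flip,g,out,"bl",None if s is None else s.round(2))
E
```

```text
0 0 ['--', '--', '--', '0.30/-1.8', '--', '0.30/-1.7', '0.34/-1.7', '--', '0.35/-1.7'] bl [ 0.24  0.72  1.34 -0.    1.08 -1.43]
0 5 ['0.40/-1.7', '--', '0.40/-1.7', '0.44/-1.7', '0.30/-1.7', '0.44/-1.7', '0.48/-1.7', '0.35/-1.7', '0.49/-1.7'] bl [ 0.23  0.76  1.26  0.01  1.21 -1.44]
0 10 ['0.53/-1.7', '0.39/-1.7', '0.54/-1.7', '0.57/-1.7', '0.44/-1.7', '0.58/-1.7', '0.61/-1.7', '0.49/-1.7', '0.63/-1.6'] bl [ 0.23  0.81  1.17  0.02  1.34 -1.45]
0 15 ['0.66/-1.7', '0.53/-1.7', '0.67/-1.6', '0.70/-1.7', '0.58/-1.7', '0.72/-1.6', '0.74/-1.6', '0.62/-1.6', '0.76/-1.6'] bl [ 0.23  0.86  1.08  0.03  1.46 -1.46]
0 20 ['0.78/-1.6', '0.66/-1.6', '0.80/-1.6', '0.82/-1.6', '0.71/-1.6', '0.85/-1.6', '0.86/-1.6', '0.75/-1.6', '0.89/-1.6'] bl [ 0.22  0.91  0.99  0.04  1.59 -1.46]
0 25 ['0.90/-1.6', '0.79/-1.6', '0.93/-1.6', '0.94/-1.6', '0.83/-1.6', '0.98/-1.6', '0.98/-1.6', '0.88/-1.6', '1.02/-1.6'] bl [ 0.22  0.97  0.89  0.05  1.71 -1.46]
0 30 ['1.01/-1.6', '0.91/-1.6', '1.06/-1.6', '1.05/-1.6', '0.96/-1.6', '1.10/-1.6', '1.09/-1.6', '1.00/-1.6', '1.15/-1.6'] bl [ 0.21  1.03  0.79  0.06  1.84 -1.
[... 314 characters left out ...]
.57/1.5', '0.44/1.5', '0.58/1.5', '0.61/1.5', '0.49/1.5', '0.63/1.5'] bl [0.23 0.81 1.17 0.02 1.34 1.69]
1 15 ['0.66/1.5', '0.53/1.5', '0.67/1.5', '0.70/1.5', '0.58/1.5', '0.72/1.5', '0.74/1.5', '0.62/1.5', '0.76/1.5'] bl [0.23 0.86 1.08 0.03 1.46 1.69]
1 20 ['0.78/1.5', '0.66/1.5', '0.80/1.5', '0.82/1.5', '0.71/1.5', '0.85/1.5', '0.86/1.5', '0.75/1.5', '0.89/1.5'] bl [0.22 0.91 0.99 0.04 1.59 1.68]
1 25 ['0.90/1.5', '0.79/1.5', '0.93/1.5', '0.94/1.5', '0.83/1.5', '0.98/1.5', '0.98/1.5', '0.88/1.5', '1.02/1.5'] bl [0.22 0.97 0.89 0.05 1.71 1.68]
1 30 ['1.01/1.5', '0.91/1.5', '1.06/1.5', '1.05/1.5', '0.96/1.5', '1.10/1.5', '1.09/1.5', '1.00/1.5', '1.15/1.5'] bl [0.21 1.03 0.79 0.06 1.84 1.68]
```

```bash
cat >> h.py <<'E'
Z=np.array([0,0,1.])
def tool(Xa,Ya,Na,g=15):
    g=np.radians(g);z=-(np.cos(g)*Na+np.sin(g)*Xa);return quat(z,Ya),z
def meas(name):
    """held pack in tool frame: pixels of pack top & near end"""
    vv,uu=np.mgrid[0:400,0:640];UV=np.c_[uu.ravel(),vv.ravel()]
    im,d,pose=snap(name);X=pts("wrist",UV,d,pose)
    T=(X-pose[0])@Ro.from_quat(pose[1]).as_matrix()
    return im,d,pose,X,T
E
python3 - <<'E'
from h import *
D=np.load("pics/b3.npz");vv,uu=np.mgrid[0:400,0:640];X=pts("wrist",np.c_[uu.ravel(),vv.ravel()],D["d"],(D["P"],D["q"]))
L=(X-SB)@np.c_[XB,YB,Z];m=(abs(L[:,1])<.022)&(L[:,0]>-.07)&(L[:,0]<.035)&(L[:,2]>.045)&(L[:,2]<.065)
p=np.polyfit(L[m,0],L[m,2],1);res=L[m,2]-np.polyval(p,L[m,0]);m2=np.where(m)[0][abs(res)<.0015];p=np.polyfit(L[m2,0],L[m2,2],1)
print("pitch",np.degrees(np.arctan(p[0])),"top at x=-.01:",np.polyval(p,-.01),"outer end",np.percentile(L[m2,0],[.2,1]))
q,z=tool(XB,YB,Z)
g=SB+(-.011-.015)*XB+.042*Z-.006*z
f=lambda:np.array(r.read_state()["contact_force"]).round(1)
r.reach(g-.09*z,q); r.move_straight(g-.03*z,speed=.15); 
print("hit",r.move_straight(g,speed=.06,max_force=12),f())
command_gripper(.03,60);s=r.read_state();print("grip",s["grip_width"],s["grip_force"],f())
e=np.array(s["eef_pos"])
print("hit",r.move_straight(e-.062*XB+.001*Z,speed=.07,max_force=25),f())
print("hit",r.move_straight(np.array(r.read_state()["eef_pos"])+.09*Z,speed=.12,max_force=25),f())
s=r.read_state();print(s["grip_width"],s["eef_pos"],s["time_s"])
im,d,pose,X,T=meas("h1")
np.savez("pics/h1T.npz",T=T)
E
```

```text
pitch -3.1474709295402703 top at x=-.01: 0.05582979997837908 outer end [-0.06187467 -0.06075526]
hit False [-0.2  0.2  0.1]
grip 0.05117183863008739 65.05377173423767 [-0.2 -1.2  2.4]
hit False [-0.8 -0.1 -0.9]
hit False [-0.2 -0.1 -1.9]
0.05121472531949654 [0.55284001 0.22179517 0.18823149] 14.8583
```

View pics/h1.png

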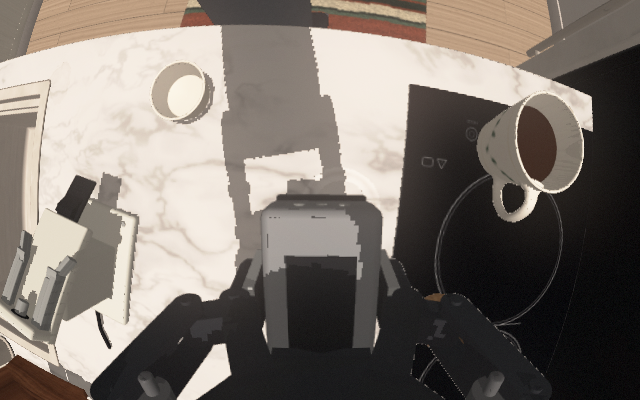

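The pack is held: its top spans roughly (265..380, 205..350), the dark window is visible, and the near edge is at row 200. Next I measure its pose in the tool frame, with the top camera as a check.

```bash
python3 - <<'E'
from h import *
D=np.load("pics/h1.npz");T=np.load("pics/h1T.npz")["T"]
def ana(L,tag):
    # L in level blender-aligned frame about TCP
    m=(abs(L[:,1])<.02)&(L[:,0]>-.06)&(L[:,0]<.0)&(abs(L[:,2]-.012)<.02)
    i=np.where(m)[0]
    for _ in range(5):
        p=np.polyfit(L[i,0],L[i,2],1);i=np.where(m)[0];i=i[abs(L[i,2]-np.polyval(p,L[i,0]))<.0015]
    k=(abs(L[:,2]-np.polyval(p,L[:,0]))<.002)&(abs(L[:,0]+.03)<.06)&(abs(L[:,1])<.04)
    print(tag,len(i),"pitch",np.degrees(np.arctan(p[0])).round(2),"top at 0",p[1].round(4),"xmin",np.percentile(L[i,0],[.2,1]).round(4),"xmax",np.percentile(L[i,0],99).round(4),"y",np.percentile(L[k,1],[1,99]).round(4))
    y=L[k];roll=np.polyfit(y[:,1],y[:,2]-np.polyval(p,y[:,0]),1)[0];print("  roll",np.degrees(roll).round(2))
    # yaw from side edges
    for sgn in(1,-1):
        a=[];b=[]
        for x in np.arange(-.05,-.015,.005):
            s=k&(abs(L[:,0]-x)<.0025)
            if s.sum()>10:a.append(x);b.append(np.percentile(sgn*L[s,1],98)*sgn)
        if len(a)>3:print("  yaw",np.degrees(np.polyfit(a,b,1)[0]).round(2))
W=T@Ro.from_quat(D["q"]).as_matrix().T
ana(W@np.c_[XB,YB,Z],"wrist")
vv,uu=np.mgrid[0:400,0:640];UV=np.c_[uu.ravel(),vv.ravel()]
for n in("top","side"):
    im,d=optics.get_image(n);cv2.imwrite(f"pics/{n}1.png",im[:,:,::-1]);X=pts(n,UV,d)-D["P"]
    if n=="top":
        try: ana(X@np.c_[XB,YB,Z],"top")
        except Exception as e: print(e)
a=cv2.imread("pics/side1.png")[120:280,220:440];cv2.imwrite("pics/side1c.png",cv2.resize(a,None,fx=3.5,fy=3.5,interpolation=2))
E
```

```text
wrist 7796 pitch -2.46 top at 0 0.0084 xmin [-0.0368 -0.0364] xmax -0.0004 y [-0.0246  0.0268]
  roll -0.15
  yaw 0.57
  yaw -0.52
expected non-empty vector for x
```

View pics/side1c.png

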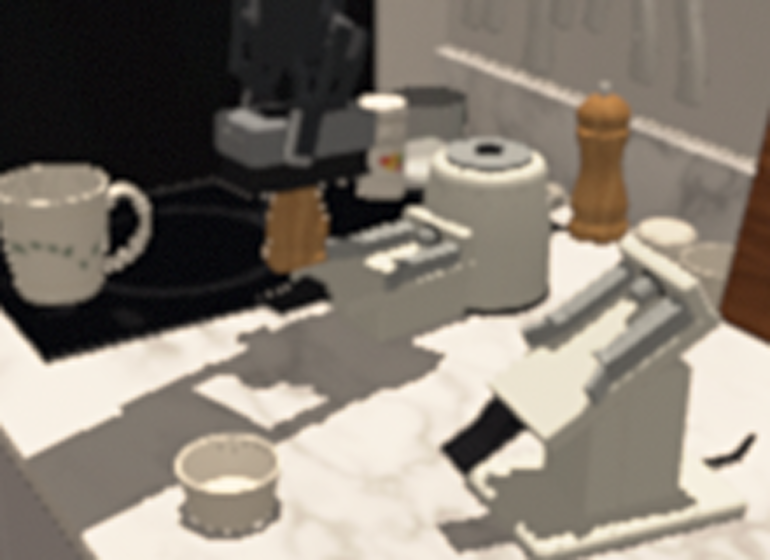

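The pack is clear of the rail at crop (270,140), slightly pitched; the blender rail is empty and the stand is unobstructed. Next I correct the pitch, go to the stand and lower the pack between the flares.

```bash
cat >> h.py <<'E'
PITCH=np.radians(-2.8)
H=np.load("pics/h1.npz") if __import__("os").path.exists("pics/h1.npz") else None
def goal(x,z,y=-.0006):
    Xp=np.cos(PITCH)*XB+np.sin(PITCH)*Z;Rp=np.c_[Xp,YB,np.cross(Xp,YB)];Rc=np.c_[XC,YC,NC];M=Rc@Rp.T
    off=.0165*XB-.0183*Z
    return SC+Rc@[x,y,z]-M@off, Ro.from_matrix(M@Ro.from_quat(H["q"]).as_matrix()).as_quat()
E
python3 - <<'E'
from h import *
vv,uu=np.mgrid[0:400,0:640];UV=np.c_[uu.ravel(),vv.ravel()]
for n in("b1","b2"):
    D=np.load(f"pics/{n}.npz");L=(pts("wrist",UV,D["d"],(D["P"],D["q"]))-SB)@np.c_[XB,YB,Z]
    i=(abs(L[:,1])<.02)&(abs(L[:,0])<.048)&(abs(L[:,2]-.052)<.004);print(n,"latched pitch bias",np.degrees(np.polyfit(L[i,0],L[i,2],1)[0]).round(2))
f=lambda:np.array(r.read_state()["contact_force"]).round(1)
for x,z in((-.062,.11),(-.062,.028),(.003,.028)): print(r.solve_ik(*goal(x,z)))
r.reach(*goal(-.062,.11));r.hold(.2);f0=f();print(f0)
print(r.move_straight(goal(-.062,.045)[0],speed=.12,max_force=12),f()-f0)
print(r.move_straight(goal(-.062,.0285)[0],speed=.04,max_force=14),f()-f0)
s=r.read_state();P=goal(-.062,.0285)[0];print(((np.array(s["eef_pos"])-P)@np.c_[XC,YC,NC]*1e3).round(2),s["grip_width"],s["time_s"])
im,d,pose,X,T=meas("p1")
L=(X-SC)@np.c_[XC,YC,NC]
m=(abs(L[:,1])<.018)&(L[:,0]>-.125)&(L[:,0]<-.08)&(abs(L[:,2]-.055)<.012);i=np.where(m)[0]
for _ in range(4):
    p=np.polyfit(L[i,0],L[i,2],1);i=np.where(m)[0];i=i[abs(L[i,2]-np.polyval(p,L[i,0]))<.0015]
print("pitch",np.degrees(p[0]),"top z at -62",np.polyval(p,-.062),"xmin",np.percentile(L[i,0],.2))
si=optics.get_image("side")[0];cv2.imwrite("pics/side2.png",cv2.resize(si[120:300,270:470,::-1],None,fx=3,fy=3,interpolation=2))
E
```

```text
b1 latched pitch bias 0.07
b2 latched pitch bias 0.03
[-0.2362725   0.22056921  1.98770341  0.03615324  0.62532745 -1.66717323]
[-0.22954795  0.4052593   1.96928516  0.04316448  0.45898639 -1.67014996]
[-0.22217013  0.43365632  1.78885136  0.02943565  0.61073015 -1.64853438]
[ 0.4 -0.7 -2.4]
False [-0.5  0.1  0.7]
False [-0.6  1.1  2.1]
[ 0.21 -0.03 -0.02] 0.051037236387948604 17.4917
pitch 0.5040808763629915 top z at -62 0.05463287848597676 xmin -0.11690117299045005
```

View pics/side2.png

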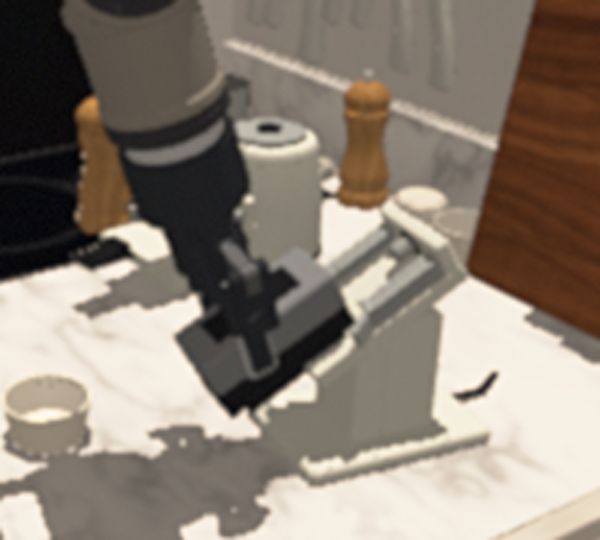

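View pics/p1.png

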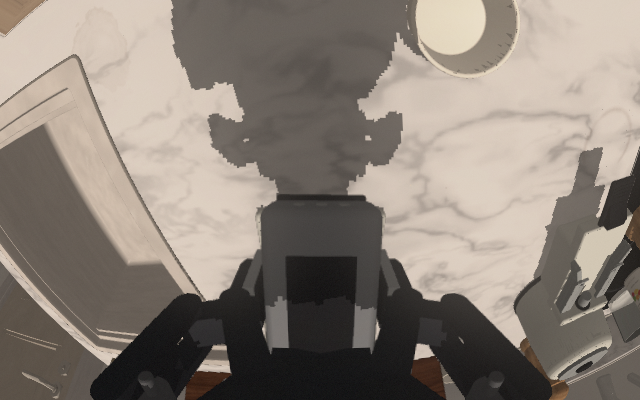

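The pack lies aligned on the stand's lower rail (side crop (265,325), between the flares), pitch within 0.5°, near edge at row 200 centred at column 322. Next I slide it in.

```bash
python3 - <<'E'
from h import *
B=np.c_[XC,YC,NC]
f=lambda:(np.array(r.read_state()["contact_force"])@B).round(1)
f0=f()
def rep(t,h,x,z):
    s=r.read_state();print(t,h,"err mm",((np.array(s["eef_pos"])-goal(x,z)[0])@B*1e3).round(1),"F",f()-f0,"grip",round(s["grip_width"],4),round(s["time_s"],1))
z=.0278
h=r.move_straight(goal(-.018,z)[0],speed=.05,max_force=16);rep("slide",h,-.018,z)
if not h:
    h=r.move_straight(goal(.001,z)[0],speed=.02,max_force=30);rep("home",h,.001,z)
r.hold(.2);rep("hold",h,.001,z)
im,d,pose,X,T=meas("p2");L=(X-SC)@B
m=(abs(L[:,1])<.018)&(L[:,0]>-.08)&(L[:,0]<-.02)&(abs(L[:,2]-.053)<.006);i=np.where(m)[0]
p=np.polyfit(L[i,0],L[i,2],1);print("pitch",np.degrees(p[0]),"top z",np.polyval(p,-.03),"xmin",np.percentile(L[i,0],.2),"toolx edge",T[i,0].max())
k=(abs(L[:,1])<.012)
for a in np.arange(-.10,-.05,.004):
    s=k&(abs(L[:,0]-a)<.002)&(L[:,2]<.02)&(L[:,2]>-.02)
    if s.sum()>3: print(a.round(3),s.sum(),np.median(L[s,2]).round(4))
E
```

```text
slide False err mm [ 0.6 -0.   0. ] F [0.  0.5 1.4] grip 0.0511 18.6
home False err mm [-4.6  0.2  0.4] F [-12.   -0.9  13.6] grip 0.0509 19.7
hold False err mm [-4.6  0.2  0.4] F [-11.4  -1.4  12.2] grip 0.0511 19.9
pitch 1.474513062164404 top z 0.054262174130534024 xmin -0.05978270565156375 toolx edge 0.03932871355323413
-0.1 272 -0.0051
-0.096 271 -0.0055
-0.092 254 -0.0052
-0.088 283 -0.0051
-0.084 282 -0.0055
-0.08 243 -0.0042
-0.076 286 -0.0024
-0.072 288 -0.0007
-0.068 290 0.0011
-0.064 294 0.0025
-0.06 300 0.008
```

View pics/p2.png

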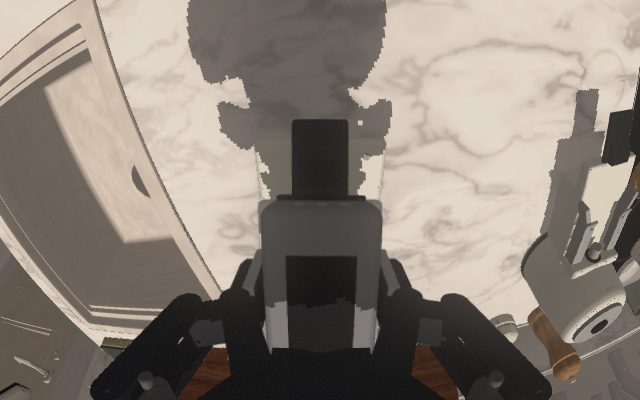

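The tongue (321,160) is still down. The pack is about 3 mm short because the arm yields under the plunger, and it is lifting its nose and pressing on the floor. I'll correct the pitch and height, then push a little further, slowly.

```bash
python3 - <<'E'
import h
from h import *
B=np.c_[XC,YC,NC];h.PITCH=np.radians(-1.6)
f=lambda:(np.array(r.read_state()["contact_force"])@B).round(1)
def catch(name):
    im,d,pose,X,T=meas(name);L=(X-SC)@B
    m=(abs(L[:,1])<.018)&(L[:,0]>-.08)&(L[:,0]<-.02)&(abs(L[:,2]-.053)<.006);p=np.polyfit(L[m,0],L[m,2],1)
    s=(abs(L[:,1])<.012)&(abs(L[:,0]+.092)<.006)&(abs(L[:,2])<.02);v=np.median(L[s,2])
    print("  pitch",np.degrees(p[0]).round(2),"top",np.polyval(p,-.03).round(4),"xmin",np.percentile(L[m,0],.2).round(4),"pad z",v.round(4));return v
z=.0285
r.move_straight(*goal(.001,z),speed=.02,max_force=25);print(f())
catch("p3")
for i,x in enumerate((.004,.007,.010,.013)):
    hit=r.move_straight(*goal(x,z),speed=.02,max_force=15);r.hold(.1);s=r.read_state()
    print(x,hit,"err",((np.array(s["eef_pos"])-goal(x,z)[0])@B*1e3).round(1),"F",f(),round(s["time_s"],1))
    if catch(f"q{i}")>-.0028 or hit: break
E
```

```text
[-9.5 -0.5 13.6]
  pitch 1.0 top 0.0556 xmin -0.0584 pad z -0.0034
0.004 False err [-4.5  0.2  0.6] F [-12.1  -1.5  15. ] 20.7
  pitch 1.16 top 0.0558 xmin -0.0564 pad z -0.003
0.007 False err [-4.6  0.2  0.5] F [-12.9  -2.   13.8] 21.1
  pitch 1.68 top 0.0557 xmin -0.0535 pad z -0.0007
```

The pad is back at -0.7 mm (up is -1), so the catch has snapped. I'll release, retreat and check.

```bash
python3 - <<'E'
from h import *
B=np.c_[XC,YC,NC]
command_gripper(.085)
s=r.read_state();zt=Ro.from_quat(s["eef_rot"]).as_matrix()[:,2]
r.move_straight(np.array(s["eef_pos"])-.10*zt,speed=.12)
im,d,pose,X,T=meas("e1");L=(X-SC)@B
m=(abs(L[:,1])<.035)&(abs(L[:,0])<.075)&(abs(L[:,2]-.053)<.006)
c=m&(abs(L[:,1])<.018);p=np.polyfit(L[c,0],L[c,2],1)
print("pitch",np.degrees(p[0]).round(2),"top at -2",np.polyval(p,-.002).round(4),"x",np.percentile(L[c,0],[.2,99.8]).round(4),"y",np.percentile(L[m,1],[1,99]).round(4))
for a in np.arange(-.10,-.054,.004):
    k=(abs(L[:,1])<.012)&(abs(L[:,0]-a)<.002)&(abs(L[:,2])<.02)
    if k.sum()>3: print(a.round(3),np.median(L[k,2]).round(4),end=" | ")
print(r.read_state()["contact_force"].round(1),r.read_state()["time_s"])
E
```

```text
pitch 0.21 top at -2 0.0524 x [-0.0574  0.051 ] y [-0.0247  0.0258]
-0.1 -0.002 | -0.096 -0.002 | -0.092 -0.0019 | -0.088 -0.0021 | -0.084 -0.0023 | -0.08 -0.0009 | -0.076 0.0009 | -0.072 0.0026 | -0.068 0.0042 | -0.064 0.0057 | -0.06 0.0059 | [0.6 0.7 0.3] 22.6417
```

View pics/e1.png

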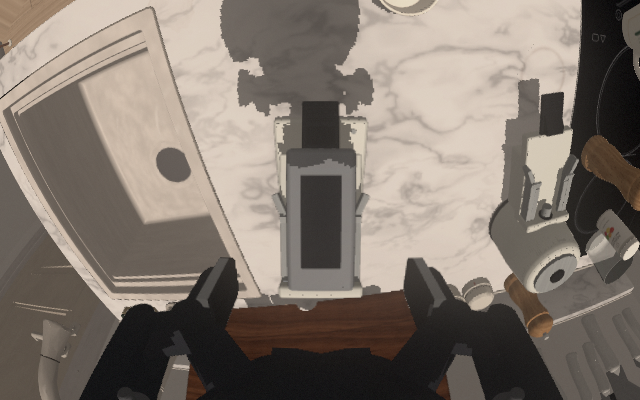

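The pack is home and flat (318,220), with nose and tongue (320,125) outside its end. I'll compare the catch height with the unloaded baseline before handing in.

```bash
python3 - <<'E'
from h import *
B=np.c_[XC,YC,NC];vv,uu=np.mgrid[0:400,0:640];UV=np.c_[uu.ravel(),vv.ravel()]
meas("e2")
for n in("c1","c2","e2"):
    D=np.load(f"pics/{n}.npz");L=(pts("wrist",UV,D["d"],(D["P"],D["q"]))-SC)@B;o=[]
    for a in (-.1,-.096,-.092,-.088,-.072,-.068,-.064,-.06):
        k=(abs(L[:,1])<.012)&(abs(L[:,0]-a)<.002)&(abs(L[:,2])<.02);o.append(np.median(L[k,2]).round(4))
    c=(abs(L[:,1])<.018)&(abs(L[:,0])<.075)&(abs(L[:,2]-.053)<.006)
    print(n,np.array(o),np.percentile(L[c,0],[.2]).round(4) if c.any() else "")
E
```

```text
c1 [-0.0006 -0.0006 -0.0006 -0.0005  0.0038  0.0056  0.0073  0.0069] 
c2 [-0.0006 -0.0007 -0.0005 -0.0007  0.004   0.0056  0.0069  0.007 ] 
e2 [-0.0021 -0.002  -0.0018 -0.0021  0.0024  0.004   0.0056  0.0056] [-0.0575]
```

```bash
python3 - <<'E'
from h import *
B=np.c_[XC,YC,NC];vv,uu=np.mgrid[0:400,0:640];UV=np.c_[uu.ravel(),vv.ravel()]
for n in("c1","c2","q1","e1","e2"):
    D=np.load(f"pics/{n}.npz");L=(pts("wrist",UV,D["d"],(D["P"],D["q"]))-SC)@B;I=D["im"].reshape(-1,3).max(1);o=[]
    for s in(1,-1):
        for a in(-.05,-.042,-.034):
            k=(abs(s*L[:,1]-.032)<.003)&(abs(L[:,0]-a)<.004)&(abs(L[:,2])<.008);o.append((k.sum(),np.median(L[k,2]).round(4) if k.any() else None))
    k=(abs(L[:,1])<.012)&(abs(L[:,0]+.092)<.004)&(abs(L[:,2])<.02)
    # world counter height as a check
    X=L@B.T+SC;w=(abs(X[:,2])<.01)&(abs(X[:,0]-.45)<.03)&(abs(X[:,1]+.09)<.03)
    print(n,o,"pad",np.median(L[k,2]).round(4),"counter",np.median(X[w,2]).round(4) if w.any() else None)
E
```

```text
c1 [(np.int64(33), np.float64(-0.0)), (np.int64(32), np.float64(-0.0)), (np.int64(33), np.float64(0.0001)), (np.int64(27), np.float64(0.0002)), (np.int64(34), np.float64(-0.0002)), (np.int64(30), np.float64(-0.0002))] pad -0.0006 counter -0.0003
c2 [(np.int64(30), np.float64(-0.0003)), (np.int64(30), np.float64(0.0003)), (np.int64(35), np.float64(-0.0003)), (np.int64(34), np.float64(-0.0001)), (np.int64(31), np.float64(-0.0005)), (np.int64(37), np.float64(0.0001))] pad -0.0006 counter -0.0003
q1 [(np.int64(94), np.float64(-0.0)), (np.int64(0), None), (np.int64(0), None), (np.int64(112), np.float64(-0.0001)), (np.int64(4), np.float64(-0.0006)), (np.int64(0), None)] pad -0.0008 counter -0.0003
e1 [(np.int64(30), np.float64(-0.0)), (np.int64(33), np.float64(0.0002)), (np.int64(28), np.float64(-0.0001)), (np.int64(44), np.float64(-0.0001)), (np.int64(43), np.float64(0.0002)), (np.int64(43), np.float64(0.0001))] pad -0.0019 counter -0.0003
e2 [(np.int64(34), np.float64(0.0001)), (np.int64(30), np.float64(0.0001)), (np.int64(30), np.float64(0.0001)), (np.int64(42), np.float64(0.0004)), (np.int64(42), np.float64(0.0001)), (np.int64(42), np.float64(0.0))] pad -0.0019 counter -0.0003
```

The catch is 1.3 mm below its free height but clearly up behind the pack (nose overlap about 5.7 mm), and it is stable between the two looks. Handing in.

```bash
python3 - <<'E'
from h import *
print(r.finish_job(),r.read_state()["time_s"])
E
```

```text
the job is handed in; nothing more can be done
the job is handed in; nothing more can be done
```

The job is handed in: the pack is in the charging stand's rail, fully home, with the stand's catch snapped up behind it (about 1.3 mm below its free height) and the gripper clear of everything.

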